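Stack shaper tooling on its kit post in spindle order

ROBOT

A 7-joint arm with a two-finger parallel gripper is mounted at the origin on the work surface. World frame = base frame: x ahead of the robot, y to its left, z up, the work surface at z = 0. Lengths are in m, angles in rad, forces in N, time in s.
With the tool pointing down it reaches from about 0.35 to 0.9 m from the base axis. Payload 7.2 kg.
Tool frame: the origin (TCP) lies at the very end of the fingers, on their centre line; the grasp point (between the pads) lies 19 mm behind it; z points along the fingers, y is the line along which they close (so a half turn about z gives the same grasp; the last joint's range is limited). The gripper opens to 85 mm and grips with 20 to 120 N. Pads are 22 mm wide; open, the fingers measure 114 mm over their backs; the gripper's body (76 mm by 85 mm) begins 54 mm behind the grasp point. The pads swing forward as they close: fully open they stand 13 mm farther back than shut.
Start: joints at [-1.25, 0.411, -0.013, 1.596, 0.006, 1.134, -0.082], TCP at [0.237, 0.578, 0.231] pointing down, gripper open.
Joint ranges: [-2.95, 2.95], [-0.29, 1.99], [-1.47, 1.44], [0.14, 2.54], [-1.03, 4.17], [0.13, 1.85], [-2.86, 2.86]. Speed limits (rad/s): [2.39, 2.39, 3.01, 3.01, 3.14, 3.14, 3.14].

INTERFACE

Orientations are given as [roll, pitch, yaw] about the fixed x, y, z axes, in that order (R = Rz(yaw) Ry(pitch) Rx(roll)).
In Python, from workcell import bot, camera, order gives the robot as it stands. The module is installed in compiled form; this text tells all that it offers.
- The arm moves only by the tool drive_tool, never from a script. Its argument "increments" is a list of rows, each an object with "delta_pos": the shift along the tool's x, y, z in mm, a list of three; "turn": the turn about the tool's z in degrees; "grip": the closure in counts, from 0 (fully open) to 255 (shut). A call has 1 to 5 rows; each row shifts and turns the commanded pose from where the row before left it, along the tool's axes as they then stand; what a row does not reach is not made up. A row lasts 1/10 s, in which the tool goes at most 50 mm and 8.59 degrees, less where a joint would pass 70% of its speed; a pose out of reach is approached as far as the arm can. A call is refused whole if a number of a shift passes 50 or a number of a turn 8.59, either way. A call with a gripper value outside its range is refused whole. The fingers move at their own pace and stop on an object; "newtons" is the grip in N (left out, the last holds). Time passes only in rows, so rows that do not move let the fingers close. It gives the time, the measured TCP pose, the force, the opening and the grip force at its end, in the units of the state.
- bot.observe(): the state, without advancing time (a new reading comes with each control period).
- camera(name): name is "scene" or "side" or "wrist"; returns a dict with "image" (480x640x3 uint8, blue, green, red), "K" (3x3 intrinsics, pixels), "R" (3x3) and "t" (3): a world point X has camera coordinates R X + t. Camera axes: x right, y down, z forward; pixel columns grow to the right and rows downward; lengths in m; the calibration is good to about 2 mm. The wrist camera is an equidistant fisheye: a pixel r from the principal point sees the ray r / f radians off the axis. A picture is of the moment at which its call begins. There is no depth.
- order.close_job(): hands the job in; it is judged then, once.
The state is a dict: "time_s": time; "joints": joint angles; "qvel": joint speeds; "joint_efforts": joint torques, N m; "tool_pos": TCP position; "ee_rot": TCP orientation; "force": force on the tool from outside, world axes, zero at the start; "wrist_torque": the same for the moment, N m; "gripper_width": finger opening in m; "grip_force": force on a finger pad.
Only numpy, scipy, OpenCV 4.12 (cv2) and the standard library are available. Lean on these libraries where they do the work, as an engineer would, in place of code of your own. Each camera call takes 0.05 s, during which the arm holds its last target. There are 200 camera calls.

TASK

Kit the tooling for the next shaper set-up on the post with the green base, in the order it goes on the spindle: the blue collar at the bottom, then the red cutter head, then the brass spacer, and the black cap on top, open side down, each sitting flat on the one below. Carry each one down the post until it rests and only then let go, so that nothing drops down the post, and leave the white spare collar where it lies.

Things in the scene. Friction and masses are not known exactly. Their poses are not given: they have to be found in the camera images.
- collar: Blue collar: a ring 50 mm across and 14 mm high, 120 g; a plain bore of 26 mm runs right through it from top to bottom. Loose, lies flat on the bench. Origin: centre of its underside; z is its axis, up. Round, so any yaw of the grasp does.
- cutter: Red cutter head with four steel knives set flush in its rim: a ring 58 mm across and 16 mm high, 160 g; a plain bore of 26 mm runs right through it from top to bottom. Loose, lies flat on the bench. Origin: centre of its underside; z is its axis, up. Round, so any yaw of the grasp does.
- spacer: Brass spacer: a ring 44 mm across and 14 mm high, 110 g; a plain bore of 26 mm runs right through it from top to bottom. Loose, lies flat on the bench. Origin: centre of its underside; z is its axis, up. Round, so any yaw of the grasp does.
- cap: Black ribbed cap, 39 mm across over its ribs and 24 mm high, 50 g: closed on top, with a blind bore of 26 mm, 16 mm deep, open below. Loose, stands on the bench open side down. Origin: centre of its underside; z is its axis, up. Round, so any yaw of the grasp does.
- spare: White spare collar, the same size as the blue one (50 mm across, 14 mm high, bore 26 mm). Not wanted; it lies among the others. Origin: centre of its underside; z up.
- green_post: The post to fill: a green square base 80 mm square and 20 mm high; on it, centred, a steel seat disc 36 mm across whose top is 35 mm above the bench, and from that an upright round wooden dowel of 18 mm, tapering over its last 12 mm to a 6 mm tip 87 mm above the bench. Fixed to the bench. Origin: centre of the underside of the base, on the dowel's axis, at bench height; z up.
- yellow_post: A like post with a yellow base, for other work, to be left empty: 80 mm square and 20 mm high; on it, centred, a steel seat disc 36 mm across whose top is 35 mm above the bench, and from that an upright round wooden dowel of 18 mm, tapering over its last 12 mm to a 6 mm tip 87 mm above the bench. Fixed to the bench. Origin: centre of the underside of the base, on the dowel's axis, at bench height; z up.
Mind the look-alikes: they are no part of the job. Of the things that look like the cap, take the one that is farthest to the robot's right at the start.

How it is judged:
By the outcome, as a careful person would: the job done as asked, in the order asked, and still so for the second after the job is handed in, with the robot touching nothing.
It also fails if it takes over 112 s, if anything falls off the work surface, if the arm or the gripper's body presses on something with over 40 N, if the wrist force passes 120 N, or if a joint passes its speed limit or range.

## Working session

There is one attempt and no reset: what is moved stays moved. The work goes in short steps, Python scripts to look and compute and a tool call to move; the robot and the scene stay as the last step left them, time stands still between calls to the robot, and variables do not carry over. Pictures are saved under pics/ and viewed, at most 14 in all, crops included, and the job is handed in when it is done.

Besides the shell and the picture viewer there is one more tool, called after ">>>" as a command line: name --argument value ..., lists and objects as JSON in quotes. drive_tool: Moves the arm, as the interface text tells. Its arguments: {"type":"object","properties":{"increments":{"type":"array"},"newtons":{"type":"number"}},"required":["increments"]}

```bash
mkdir -p pics
python3 - <<'E'
from workcell import bot,camera,order
import cv2,numpy as np,pickle
s=bot.observe();print({k:np.round(v,3) for k,v in s.items()})
d={}
for n in("scene","side","wrist"):
    c=camera(n);d[n]=c;cv2.imwrite(f"pics/{n}0.png",c["image"]);print(n,c["K"].round(1).tolist(),c["R"].round(3).tolist(),c["t"].round(3).tolist())
pickle.dump(d,open("d0.pkl","wb"))
E
```

```text
{'time_s': np.float64(0.0), 'joints': array([-1.25 ,  0.412, -0.013,  1.597,  0.006,  1.134, -0.082]), 'qvel': array([ 0.001, -0.002, -0.001, -0.   ,  0.   , -0.   ,  0.001]), 'joint_efforts': array([-0.0000e+00, -6.0060e+01,  6.8200e-01, -2.9942e+01,  1.4000e-02,
        1.0000e-02, -0.0000e+00]), 'tool_pos': array([0.237, 0.578, 0.23 ]), 'ee_rot': array([-3.14 ,  0.   ,  2.753]), 'force': array([-0.243, -0.394, -0.093]), 'wrist_torque': array([ 0.015, -0.02 , -0.017]), 'grip_force': np.float64(0.0), 'gripper_width': np.float64(0.085)}
scene [[556.8, 0.0, 318.9], [0.0, 556.8, 236.8], [0.0, 0.0, 1.0]] [[-0.817, 0.576, 0.012], [0.442, 0.64, -0.628], [-0.369, -0.508, -0.778]] [0.427, -0.203, 1.155]
side [[604.4, 0.0, 322.1], [0.0, 604.4, 238.6], [0.0, 0.0, 1.0]] [[0.998, -0.058, 0.015], [-0.035, -0.764, -0.645], [0.049, 0.643, -0.764]] [-0.553, 0.017, 1.192]
wrist [[371.6, 0.0, 318.6], [0.0, 371.6, 237.1], [0.0, 0.0, 1.0]] [[0.379, 0.925, -0.002], [0.886, -0.363, 0.288], [0.266, -0.111, -0.958]] [-0.624, -0.038, 0.379]
```

View pics/scene0.png

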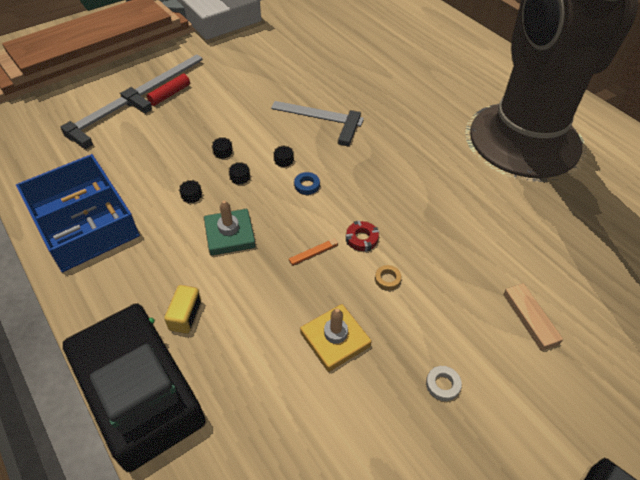

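View pics/side0.png

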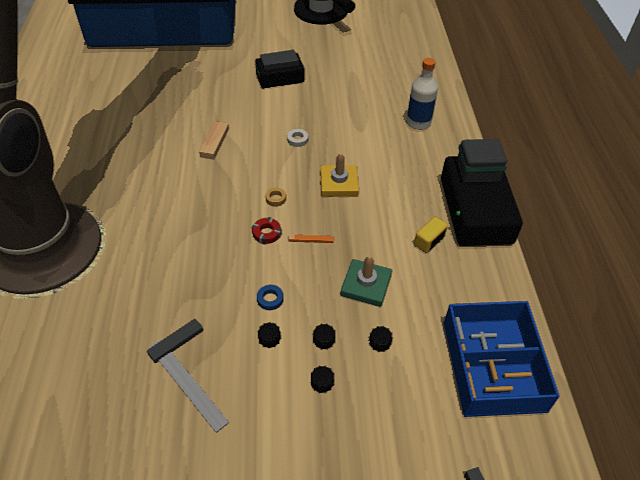

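The scene view shows the green post at (228,230), blue ring (307,183), red (362,235), brass (388,277), white (444,383), yellow post (336,335), and four caps. In the side view the cap farthest right (lowest y) is at (322,379).

```bash
cat > h.py <<'E'
import cv2,numpy as np
H=dict(blue=((100,140,50),(125,255,255)),red=((172,120,60),(6,255,255)),brass=((12,110,90),(24,255,255)),green=((65,60,30),(95,255,255)),black=((0,0,0),(180,255,45)))
def mask(im,n):
    h=cv2.cvtColor(im,cv2.COLOR_BGR2HSV);lo,hi=H[n]
    if lo[0]>hi[0]: m=cv2.inRange(h,lo,(180,)+hi[1:])|cv2.inRange(h,(0,)+lo[1:],hi)
    else: m=cv2.inRange(h,lo,hi)
    return m
def blob(c,n,seed,r):
    "biggest outer contour near seed -> hull centroid, hull"
    m=mask(c["image"],n);w=np.zeros_like(m);cv2.circle(w,tuple(int(v) for v in seed),int(r),255,-1);m&=w
    m=cv2.morphologyEx(m,cv2.MORPH_CLOSE,np.ones((5,5)))
    k=max(cv2.findContours(m,0,2)[0],key=cv2.contourArea);h=cv2.convexHull(k);M=cv2.moments(h)
    return np.array([M["m10"]/M["m00"],M["m01"]/M["m00"]]),h
def ray(c,uv):
    K,R,t=c["K"],c["R"],c["t"];x=(uv[0]-K[0,2])/K[0,0];y=(uv[1]-K[1,2])/K[1,1];return -R.T@t,R.T@np.array([x,y,1.])
def fray(c,uv):
    K,R,t=c["K"],c["R"],c["t"];p=(np.array(uv)-K[:2,2])/K[0,0];a=np.linalg.norm(p)+1e-9
    return -R.T@t,R.T@np.array([*(p/a*np.sin(a)),np.cos(a)])
def plane(od,z):
    o,d=od;return o+d*(z-o[2])/d[2]
def fproj(c,X):
    X=c["R"]@np.array(X)+c["t"];a=np.arctan2(np.linalg.norm(X[:2]),X[2]);return c["K"][:2,2]+c["K"][0,0]*a*X[:2]/np.linalg.norm(X[:2])
def proj(c,X):
    X=c["K"]@(c["R"]@np.array(X)+c["t"]);return X[:2]/X[2]
E
python3 - <<'E'
from h import *;import pickle
d=pickle.load(open("d0.pkl","rb"))
S=dict(blue=((307,183),(270,297),.007,20),red=((362,235),(266,230),.008,24),brass=((388,277),(276,197),.007,20))
for n,(a,b,z,r) in S.items():
    for cn,s in(("scene",a),("side",b)):
        p,h=blob(d[cn],n,s,r);P=plane(ray(d[cn],p),z)
        q=np.array([plane(ray(d[cn],x[0]),z)[:2] for x in h]);print(n,cn,p.round(1),(P*1000).round(1),"diam",(np.ptp(q,0)*1000).round())
for cn,L in(("scene",((222,148),(284,156),(239,173),(190,191))),("side",((322,379),(324,336),(381,339),(269,335)))):
    for s in L:
        p,h=blob(d[cn],"black",s,15);print("cap",cn,p.round(1),(plane(ray(d[cn],p),.012)*1000).round(1))
for cn,s in(("scene",(228,205)),("side",(370,259))): print("tip",(plane(ray(d[cn],s),.085)*1000).round(1))
for cn,s in(("scene",(228,230)),("side",(366,282))):
    p,h=blob(d[cn],"green",s,45);print("green",p.round(1),(plane(ray(d[cn],p),.013)*1000).round(1))
for cn in("scene","side"):
    im=d[cn]["image"];x,y=(170,120) if cn=="scene" else (240,215);cv2.imwrite(f"pics/{cn}c.png",cv2.resize(im[y:y+190,x:x+250],None,fx=3.1,fy=3.1))
E
```

```text
blue scene [306.5 182.8] [ 449.  -145.5    7. ] diam [49. 51.]
blue side [269.6 296.2] [ 448.3 -143.4    7. ] diam [46. 52.]
red scene [362.3 235.7] [442.   17.5   8. ] diam [61. 64.]
red side [266.  229.2] [441.6  20.3   8. ] diam [57. 67.]
brass scene [387.6 276.8] [461.  110.1   7. ] diam [48. 46.]
brass side [276.1 196.7] [462.7 111.5   7. ] diam [ 82. 112.]
cap scene [222.1 148. ] [ 535.8 -316.4   12. ]
cap scene [283.2 156.3] [ 448.4 -227.5   12. ]
cap scene [239.3 173.3] [ 543.3 -235.2   12. ]
cap scene [190.4 191.4] [ 641.9 -245.2   12. ]
cap side [321.9 379. ] [ 535.  -317.8   12. ]
cap side [323.6 336.1] [ 542.7 -236.1   12. ]
cap side [380.  338.9] [ 640.9 -246.5   12. ]
cap side [268.8 335. ] [ 447.  -229.2   12. ]
tip [ 626.9 -113.2   85. ]
tip [ 630.9 -125.9   85. ]
green [229.  231.8] [ 631.3 -118.8   13. ]
green [365.9 282.4] [ 628.7 -124.9   13. ]
```

View pics/sidec.png

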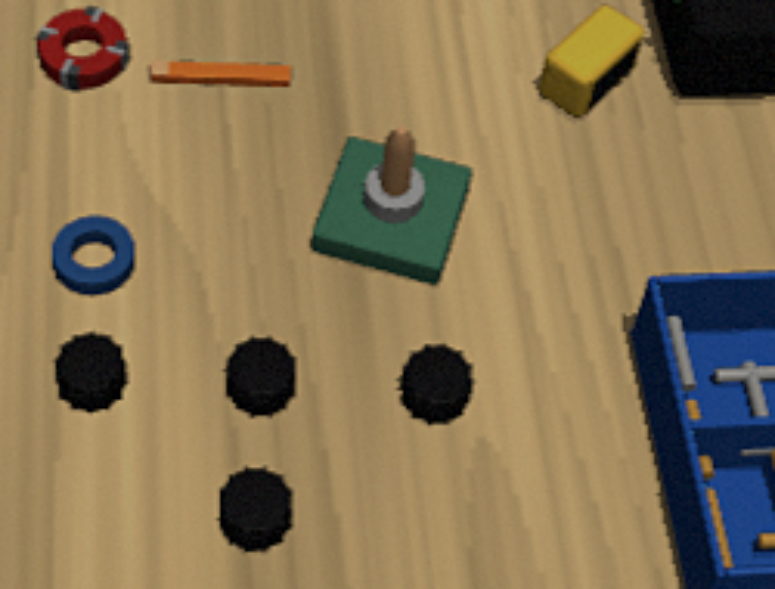

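View pics/wrist0.png

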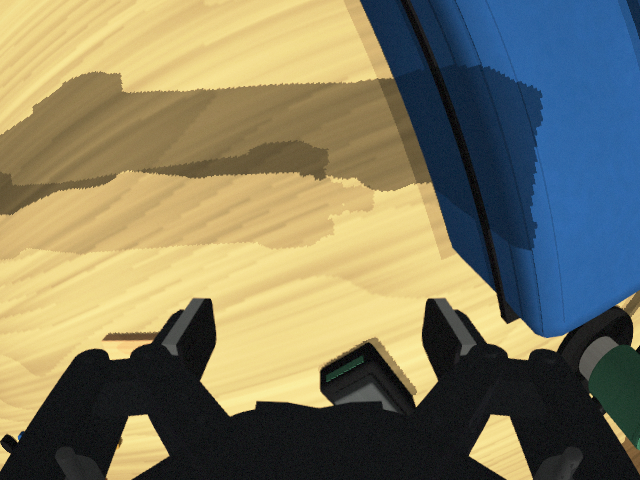

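The side crop shows the red ring, the blue ring, the green post with its base tilted, and the caps. The wrist view shows the fingers at (200,340) and (440,340). Both views agree: blue (449,-144), red (442,19), brass (462,111), cap (535.5,-317), post about (630,-121). I'll keep the current yaw and set out for the blue collar.

>>> drive_tool --increments '[{"delta_pos": [-31,-39,0],"turn": 0,"grip": 0},{"delta_pos": [-31,-39,0],"turn": 0,"grip": 0},{"delta_pos": [-31,-39,0],"turn": 0,"grip": 0},{"delta_pos": [-31,-39,0],"turn": 0,"grip": 0},{"delta_pos": [-31,-39,0],"turn": 0,"grip": 0}]' --newtons 40

```text
time_s: 0.65
tool_pos: [0.3066, 0.337, 0.2311]
ee_rot: [-3.142, -0.0, 2.753]
force: [1.0, -0.7, 0.2]
gripper_width: 0.0852
grip_force: 0.0
```

>>> drive_tool --increments '[{"delta_pos": [-31,-39,0],"turn": 0,"grip": 0},{"delta_pos": [-31,-39,0],"turn": 0,"grip": 0},{"delta_pos": [-31,-39,0],"turn": 0,"grip": 0},{"delta_pos": [-31,-39,0],"turn": 0,"grip": 0},{"delta_pos": [-31,-39,0],"turn": 0,"grip": 0}]'

```text
time_s: 1.15
tool_pos: [0.376, 0.0979, 0.2314]
ee_rot: [3.141, 0.0, 2.753]
force: [0.3, 0.5, 0.1]
gripper_width: 0.0852
grip_force: 0.0
```

>>> drive_tool --increments '[{"delta_pos": [-31,-39,0],"turn": 0,"grip": 0},{"delta_pos": [-31,-39,0],"turn": 0,"grip": 0},{"delta_pos": [-31,-39,0],"turn": 0,"grip": 0},{"delta_pos": [-31,-39,0],"turn": 0,"grip": 0},{"delta_pos": [0,0,50],"turn": 0,"grip": 0}]'

```text
time_s: 1.65
tool_pos: [0.437, -0.0982, 0.1856]
ee_rot: [3.139, 0.013, 2.745]
force: [1.2, 0.8, -1.7]
gripper_width: 0.0853
grip_force: 0.0
```

>>> drive_tool --increments '[{"delta_pos": [-18,-21,20],"turn": 0,"grip": 0},{"delta_pos": [-18,-21,40],"turn": 0,"grip": 0},{"delta_pos": [0,0,20],"turn": 0,"grip": 0},{"delta_pos": [0,0,0],"turn": 0,"grip": 0}]'

```text
time_s: 2.05
tool_pos: [0.4468, -0.1443, 0.0987]
ee_rot: [-3.139, -0.005, 2.751]
force: [-0.1, 0.1, 1.0]
gripper_width: 0.0854
grip_force: 0.0
```

```bash
cat > look.py <<'E'
import sys;from h import *;from workcell import bot,camera
# look.py name colour z_mid x y r_px pic   (mm)
n,z,x,y,r,pic=sys.argv[1],float(sys.argv[2])/1e3,float(sys.argv[3])/1e3,float(sys.argv[4])/1e3,float(sys.argv[5]),sys.argv[6]
c=camera("wrist");s=bot.observe();im=c["image"].copy()
print("tcp",s["tool_pos"].round(4),s["ee_rot"].round(3),s["time_s"].round(2))
seed=fproj(c,(x,y,z));tp=fproj(c,s["tool_pos"])
p,h=blob(c,n,seed,r);P=plane(fray(c,p),z)
q=np.array([plane(fray(c,v[0]),z)[:2] for v in h]);print("px",p.round(1),"pos",(P*1e3).round(1),"diam",(np.ptp(q,0)*1e3).round(1))
ctr,rad=cv2.minEnclosingCircle((q*1e3).astype(np.float32));print("circ",np.round(ctr,1),round(rad,1))
D=P-s["tool_pos"];yw=s["ee_rot"][2];D*=1e3;print("tool d",round(D[0]*np.cos(yw)+D[1]*np.sin(yw),1),round(D[0]*np.sin(yw)-D[1]*np.cos(yw),1))
cv2.drawContours(im,[h],-1,(0,255,255),1);cv2.circle(im,tuple(int(v) for v in tp),3,(255,0,255),-1);cv2.imwrite(pic,im)
E
python3 look.py blue 7 449 -144.5 110 pics/w1.png
```

```text
Traceback (most recent call last):
  File "look.py", line 5, in <module>
    print("tcp",s["tool_pos"].round(4),s["ee_rot"].round(3),s["time_s"].round(2))
                                                            ^^^^^^^^^^^^^^^^^
AttributeError: 'float' object has no attribute 'round'
```

```bash
sed -i 's/s\["time_s"\].round(2)/round(s["time_s"],2)/' look.py
python3 look.py blue 7 449 -144.5 110 pics/w1.png
```

```text
tcp [ 0.4487 -0.1438  0.1015] [-3.141e+00 -1.000e-03  2.753e+00] 2.15
px [317.3 242.5] pos [ 448.4 -145.6    7. ] diam [51.1 50.1]
circ [ 449.2 -145.6] 26.0
tool d -0.3 -1.8
```

View pics/w1.png

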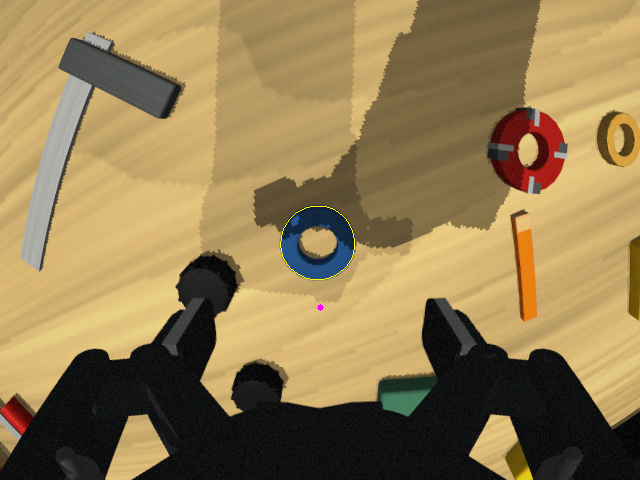

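The wrist view shows the blue ring at (317,242), with the fit agreeing to within 2 mm. The near cap at (208,283) is close to the left finger, so I'll part-close before going down.

>>> drive_tool --increments '[{"delta_pos": [0,-1.5,30],"turn": 0,"grip": 60},{"delta_pos": [0,0,30],"turn": 0,"grip": 60},{"delta_pos": [0,0,22],"turn": 0,"grip": 60},{"delta_pos": [0,0,12],"turn": 0,"grip": 60},{"delta_pos": [0,0,0],"turn": 0,"grip": 60}]'

```text
time_s: 2.65
tool_pos: [0.4486, -0.1447, 0.0074]
ee_rot: [3.141, -0.0, 2.754]
force: [0.3, 0.1, -0.0]
gripper_width: 0.0652
grip_force: 0.0
```

>>> drive_tool --increments '[{"delta_pos": [0,0,3],"turn": 0,"grip": 255},{"delta_pos": [0,0,0],"turn": 0,"grip": 255},{"delta_pos": [0,0,0],"turn": 0,"grip": 255},{"delta_pos": [0,0,0],"turn": 0,"grip": 255},{"delta_pos": [0,0,0],"turn": 0,"grip": 255}]'

```text
time_s: 3.15
tool_pos: [0.4495, -0.1454, 0.0058]
ee_rot: [3.141, 0.002, 2.753]
force: [-1.3, 1.0, 7.7]
gripper_width: 0.0472
grip_force: 40.6
```

>>> drive_tool --increments '[{"delta_pos": [0,0,-10],"turn": 0,"grip": 255},{"delta_pos": [0,0,-30],"turn": 0,"grip": 255},{"delta_pos": [0,0,-40],"turn": 0,"grip": 255},{"delta_pos": [0,0,-30],"turn": 0,"grip": 255},{"delta_pos": [0,0,0],"turn": 0,"grip": 255}]'

```text
time_s: 3.65
tool_pos: [0.4508, -0.146, 0.1186]
ee_rot: [3.139, 0.007, 2.753]
force: [0.4, 0.8, -1.6]
gripper_width: 0.0472
grip_force: 41.9
```

Run:
```python
from h import *;from workcell import bot,camera
s=bot.observe();print({k:np.round(s[k],4) for k in("tool_pos","force","gripper_width","grip_force")})
c=camera("side");u,v=proj(c,s["tool_pos"]).astype(int);print(u,v)
a=cv2.resize(c["image"][max(v-60,0):v+40,u-65:u+65],(400,308),interpolation=2)
w=camera("wrist")["image"][200:450,150:500]
cv2.imwrite("pics/g1.png",np.hstack([a,cv2.resize(w,(400,308))]))
```

```text
{'tool_pos': array([ 0.4508, -0.146 ,  0.1186]), 'force': array([ 0.4001,  0.7583, -1.6166]), 'gripper_width': np.float64(0.0472), 'grip_force': np.float64(41.8844)}
267 259
```

View pics/g1.png

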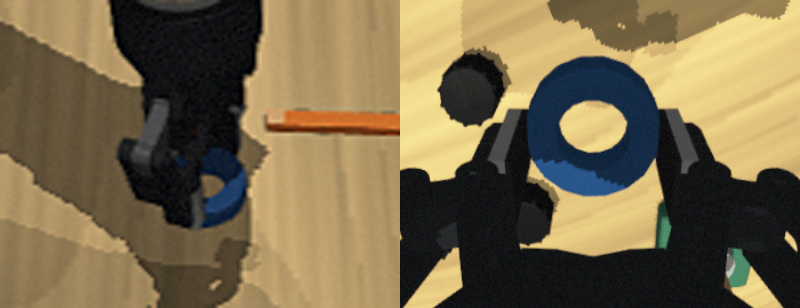

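The grasp picture shows the blue ring held at about (319,301) in wrist pixels, right at the TCP projection (320,307), so it is centred and level. Next I go toward the post.

Run:
```python
from h import *;from workcell import bot,camera;import pickle
s=bot.observe();c=camera("wrist");z=s["tool_pos"][2]+.001
p,h=blob(c,"blue",fproj(c,s["tool_pos"]),75);P=plane(fray(c,p),z);print("ring-tcp",((P-s["tool_pos"])*1e3).round(1))
q=np.array([plane(fray(c,v[0]),z)[:2] for v in h]);print((np.ptp(q,0)*1e3).round(1))
# post: base top-face + seat from both views
d=pickle.load(open("d0.pkl","rb"))
from scipy.optimize import least_squares
for cn,s0 in(("scene",(228,230)),("side",(366,282))):
    c=d[cn];im=c["image"];x,y=s0
    p,h=blob(c,"green",s0,45)
    q=[plane(ray(c,v[0]),.02)[:2]*1e3 for v in h];print(cn,np.round(cv2.minAreaRect(np.float32(q)),1) if 0 else cv2.minAreaRect(np.float32(q)))
    hs=cv2.cvtColor(im,cv2.COLOR_BGR2HSV);m=cv2.inRange(hs,(0,0,85),(180,50,255));w=np.zeros_like(m);cv2.circle(w,s0,18,255,-1);m&=w
    k=max(cv2.findContours(m,0,2)[0],key=cv2.contourArea);q=np.float32([plane(ray(c,v[0]),.0275)[:2]*1e3 for v in cv2.convexHull(k)]);print("seat",cv2.minEnclosingCircle(q),np.ptp(q,0))
    m=cv2.inRange(hs,(5,60,40),(18,255,170))&w;k=np.argwhere(mask(im,"green"))
```

```text
ring-tcp [-1.7  0.5  1. ]
[53.9 51.3]
scene ((632.688232421875, -114.5884780883789), (87.99868774414062, 76.92379760742188), 68.24146270751953)
seat ((627.2000732421875, -127.66478729248047), 18.84971809387207) [36.88983  35.743782]
side ((627.7586059570312, -128.49935913085938), (88.75871276855469, 79.06793212890625), 68.48529052734375)
seat ((630.4923706054688, -116.90621948242188), 18.012155532836914) [34.312622 32.961227]
```

>>> drive_tool --increments '[{"delta_pos": [-43,18,-8],"turn": 0,"grip": 255},{"delta_pos": [-43,18,-8],"turn": 0,"grip": 255},{"delta_pos": [-43,18,-8],"turn": 0,"grip": 255},{"delta_pos": [-43,18,-8],"turn": 0,"grip": 255},{"delta_pos": [-43,18,0],"turn": 0,"grip": 255}]'

```text
time_s: 4.3
tool_pos: [0.6829, -0.1433, 0.1453]
ee_rot: [-3.141, -0.001, 2.753]
force: [1.3, -0.9, -0.9]
gripper_width: 0.0471
grip_force: 41.9
```

>>> drive_tool --increments '[{"delta_pos": [0,0,0],"turn": 0,"grip": 255},{"delta_pos": [0,0,0],"turn": 0,"grip": 255}]'

```text
time_s: 4.5
tool_pos: [0.6807, -0.1434, 0.1431]
ee_rot: [-3.14, -0.004, 2.753]
force: [-1.1, -0.9, -1.5]
gripper_width: 0.047
grip_force: 41.9
```

Run:
```python
from h import *;from workcell import bot,camera;import pickle
s=bot.observe();c=camera("wrist");pickle.dump(c,open("w2.pkl","wb"));im=c["image"].copy();print(s["tool_pos"].round(4),s["ee_rot"].round(3))
for X in((.630,-.1215,.087),(.63,-.1215,.035)):
    u=fproj(c,X);print(u);cv2.circle(im,tuple(int(v) for v in u),2,(255,0,255),-1)
cv2.imwrite("pics/w2.png",im)
```

```text
[ 0.6807 -0.1434  0.1431] [-3.14  -0.004  2.753]
[321.15211795 162.42052174]
[320.81876924 155.74019627]
```

View pics/w2.png

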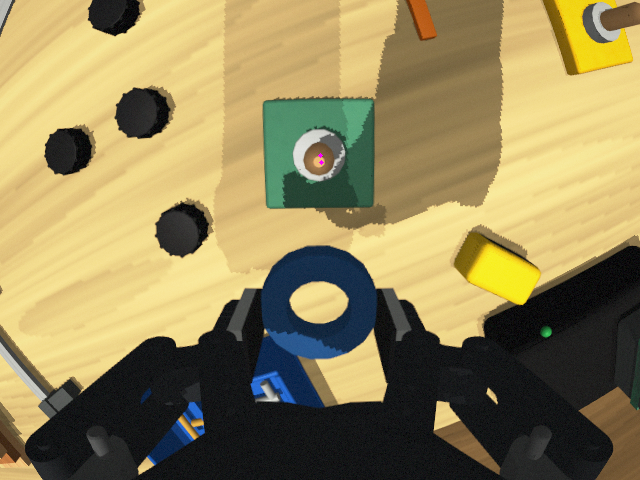

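The wrist view shows the post tip at (319,159), on top of my projected estimate (321,162). So the post is at about (630,-122), and the ring is in hand at (319,302).

>>> drive_tool --increments '[{"delta_pos": [27,0.5,5],"turn": 0,"grip": 255},{"delta_pos": [26.5,0.5,10],"turn": 0,"grip": 255},{"delta_pos": [0,0,10],"turn": 0,"grip": 255},{"delta_pos": [0,0,0],"turn": 0,"grip": 255},{"delta_pos": [0,0,0],"turn": 0,"grip": 255}]'

```text
time_s: 5.05
tool_pos: [0.6324, -0.1228, 0.1216]
ee_rot: [3.142, 0.0, 2.752]
force: [1.0, 0.2, -1.1]
gripper_width: 0.0475
grip_force: 41.9
```

```bash
cat > chk.py <<'E'
import sys;from h import *;from workcell import bot,camera
s=bot.observe();c=camera("wrist");w=camera("side");print(s["tool_pos"].round(4),s["ee_rot"].round(3))
u,v=proj(w,(.63,-.1215,.06)).astype(int)
a=cv2.resize(w["image"][v-50:v+40,u-60:u+60],(400,300),interpolation=2)
cv2.imwrite(sys.argv[1],np.hstack([a,cv2.resize(c["image"][200:425,170:470],(400,300),interpolation=2)]))
E
python3 chk.py pics/c1.png
```

```text
[ 0.6324 -0.1228  0.1216] [3.142 0.    2.752]
```

View pics/c1.png

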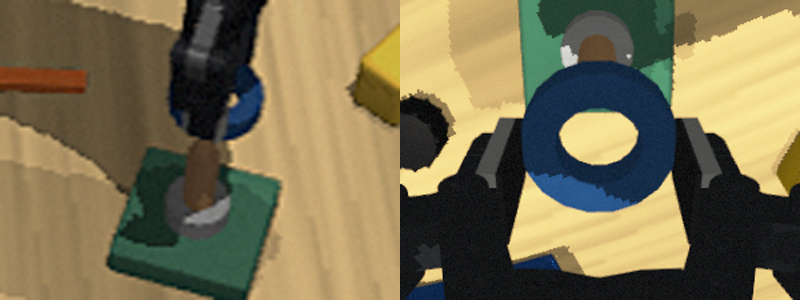

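The crop shows the ring over the dowel, lined up in y, with the dowel tip just hidden behind the ring's rim because of the view angle. I'll lower until the tip is just inside the bore and check again.

>>> drive_tool --increments '[{"delta_pos": [1,1,16],"turn": 0,"grip": 255},{"delta_pos": [0,0,10],"turn": 0,"grip": 255},{"delta_pos": [0,0,8],"turn": 0,"grip": 255},{"delta_pos": [0,0,0],"turn": 0,"grip": 255}]'

```text
time_s: 5.55
tool_pos: [0.6307, -0.1208, 0.0852]
ee_rot: [-3.141, -0.003, 2.753]
force: [-0.3, -0.1, -0.8]
gripper_width: 0.0476
grip_force: 41.9
```

```bash
python3 chk.py pics/c2.png
```

```text
[ 0.6307 -0.1208  0.0852] [-3.141e+00 -3.000e-03  2.753e+00]
```

View pics/c2.png

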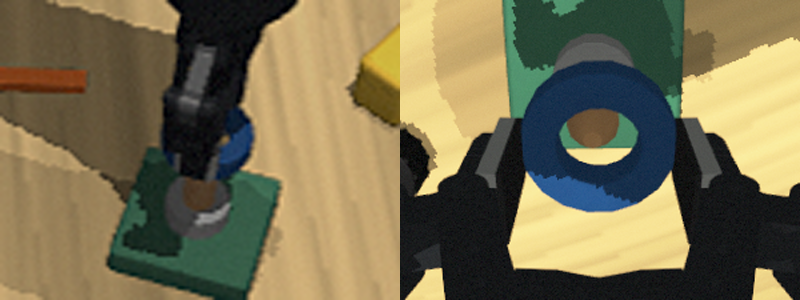

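The dowel tip shows at (593,140) inside the bore, whose centre is (598,135), so it is about 1.5 mm off. I'll correct that and go down.

>>> drive_tool --increments '[{"delta_pos": [-1.3,-1.3,6],"turn": 0,"grip": 255},{"delta_pos": [0,0,12],"turn": 0,"grip": 255},{"delta_pos": [0,0,12],"turn": 0,"grip": 255},{"delta_pos": [0,0,8],"turn": 0,"grip": 255},{"delta_pos": [0,0,0],"turn": 0,"grip": 255}]'

```text
time_s: 6.15
tool_pos: [0.6313, -0.1224, 0.0474]
ee_rot: [-3.141, -0.003, 2.753]
force: [-0.1, -0.7, -1.4]
gripper_width: 0.0472
grip_force: 41.9
```

>>> drive_tool --increments '[{"delta_pos": [0,0,2],"turn": 0,"grip": 255},{"delta_pos": [0,0,1],"turn": 0,"grip": 255},{"delta_pos": [0,0,0],"turn": 0,"grip": 255}]'

```text
time_s: 6.45
tool_pos: [0.6327, -0.1227, 0.0465]
ee_rot: [3.141, 0.0, 2.753]
force: [1.0, -1.1, -1.3]
gripper_width: 0.0472
grip_force: 41.9
```

>>> drive_tool --increments '[{"delta_pos": [0,0,1],"turn": 0,"grip": 255},{"delta_pos": [0,0,1],"turn": 0,"grip": 255},{"delta_pos": [0,0,0],"turn": 0,"grip": 255}]'

```text
time_s: 6.75
tool_pos: [0.6325, -0.1227, 0.0443]
ee_rot: [3.141, -0.0, 2.753]
force: [-0.2, -0.6, -1.0]
gripper_width: 0.0476
grip_force: 41.9
```

>>> drive_tool --increments '[{"delta_pos": [0,0,1],"turn": 0,"grip": 255},{"delta_pos": [0,0,0],"turn": 0,"grip": 255}]'

```text
time_s: 6.95
tool_pos: [0.6325, -0.1227, 0.0432]
ee_rot: [-3.142, -0.0, 2.753]
force: [0.4, 0.6, -1.0]
gripper_width: 0.0473
grip_force: 41.9
```

>>> drive_tool --increments '[{"delta_pos": [0,0,1],"turn": 0,"grip": 255},{"delta_pos": [0,0,0],"turn": 0,"grip": 255}]'

```text
time_s: 7.15
tool_pos: [0.6324, -0.1227, 0.0421]
ee_rot: [-3.142, -0.0, 2.753]
force: [-0.9, 0.4, 0.0]
gripper_width: 0.0472
grip_force: 41.9
```

>>> drive_tool --increments '[{"delta_pos": [0,0,1],"turn": 0,"grip": 255},{"delta_pos": [0,0,0],"turn": 0,"grip": 255}]'

```text
time_s: 7.35
tool_pos: [0.6324, -0.1227, 0.0411]
ee_rot: [-3.142, -0.0, 2.753]
force: [-0.6, 0.1, -1.9]
gripper_width: 0.0475
grip_force: 41.9
```

>>> drive_tool --increments '[{"delta_pos": [0,0,1],"turn": 0,"grip": 255},{"delta_pos": [0,0,0],"turn": 0,"grip": 255}]'

```text
time_s: 7.55
tool_pos: [0.6325, -0.1227, 0.0409]
ee_rot: [3.141, -0.0, 2.753]
force: [-2.4, -0.1, 3.9]
gripper_width: 0.0473
grip_force: 42.4
```

Contact at TCP z 40.9, so the ring's underside is on the seat. I'll release and lift.

>>> drive_tool --increments '[{"delta_pos": [0,0,0],"turn": 0,"grip": 90},{"delta_pos": [0,0,0],"turn": 0,"grip": 60},{"delta_pos": [0,0,0],"turn": 0,"grip": 40},{"delta_pos": [0,0,0],"turn": 0,"grip": 30}]'

```text
time_s: 7.95
tool_pos: [0.6325, -0.1227, 0.0402]
ee_rot: [-3.142, 0.0, 2.753]
force: [-0.2, 0.2, 0.1]
gripper_width: 0.0754
grip_force: 0.0
```

>>> drive_tool --increments '[{"delta_pos": [0,0,-20],"turn": 0,"grip": 30},{"delta_pos": [0,0,-40],"turn": 0,"grip": 0},{"delta_pos": [0,0,-40],"turn": 0,"grip": 0},{"delta_pos": [40,20,0],"turn": 0,"grip": 0},{"delta_pos": [43,10,0],"turn": 0,"grip": 0}]'

```text
time_s: 8.45
tool_pos: [0.568, -0.0627, 0.1414]
ee_rot: [3.14, 0.003, 2.753]
force: [-0.4, 1.5, -1.4]
gripper_width: 0.0856
grip_force: 0.0
```

>>> drive_tool --increments '[{"delta_pos": [49,10,0],"turn": 0,"grip": 0},{"delta_pos": [49,10,0],"turn": 0,"grip": 0},{"delta_pos": [49,10,10],"turn": 0,"grip": 0},{"delta_pos": [0,0,20],"turn": 0,"grip": 0},{"delta_pos": [0,0,0],"turn": 0,"grip": 0}]'

```text
time_s: 8.95
tool_pos: [0.4415, 0.0206, 0.1095]
ee_rot: [-3.141, -0.002, 2.755]
force: [0.6, -0.6, -0.2]
gripper_width: 0.0854
grip_force: 0.0
```

```bash
python3 look.py red 8 442 19 75 pics/w3.png
```

```text
tcp [0.443  0.0196 0.1104] [-3.141e+00 -1.000e-03  2.753e+00] 9.0
px [313.5 239.7] pos [441.8  16.4   8. ] diam [60.1 58.2]
circ [442.6  16. ] 30.3
tool d -0.1 -3.4
```

View pics/w3.png

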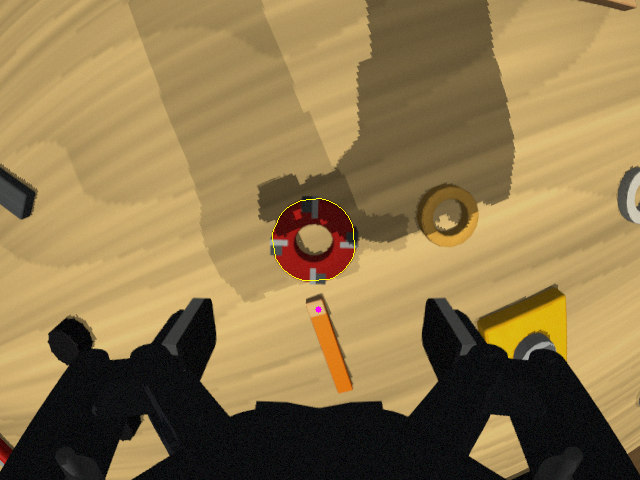

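The red cutter head is at (313,240), 3 mm toward −y of the TCP. The pencil and the brass ring are clear of the fingers.

>>> drive_tool --increments '[{"delta_pos": [0,-3,30],"turn": 0,"grip": 20},{"delta_pos": [0,0,35],"turn": 0,"grip": 40},{"delta_pos": [0,0,25],"turn": 0,"grip": 40},{"delta_pos": [0,0,12],"turn": 0,"grip": 40},{"delta_pos": [0,0,2],"turn": 0,"grip": 40}]'

```text
time_s: 9.5
tool_pos: [0.4425, 0.0157, 0.0058]
ee_rot: [-3.14, -0.001, 2.751]
force: [-0.2, -0.3, 0.1]
gripper_width: 0.0719
grip_force: 0.0
```

>>> drive_tool --increments '[{"delta_pos": [0,0,0],"turn": 0,"grip": 255},{"delta_pos": [0,0,0],"turn": 0,"grip": 255},{"delta_pos": [0,0,0],"turn": 0,"grip": 255},{"delta_pos": [0,0,0],"turn": 0,"grip": 255}]'

```text
time_s: 9.9
tool_pos: [0.4431, 0.0162, 0.0079]
ee_rot: [3.14, 0.002, 2.752]
force: [-2.7, -2.7, 7.3]
gripper_width: 0.0555
grip_force: 41.9
```

>>> drive_tool --increments '[{"delta_pos": [0,0,-20],"turn": 0,"grip": 255},{"delta_pos": [0,0,-40],"turn": 0,"grip": 255},{"delta_pos": [0,0,-45],"turn": 0,"grip": 255},{"delta_pos": [0,0,0],"turn": 0,"grip": 255},{"delta_pos": [0,0,0],"turn": 0,"grip": 255}]'

```text
time_s: 10.4
tool_pos: [0.4431, 0.0174, 0.113]
ee_rot: [3.138, 0.003, 2.754]
force: [-0.2, -0.0, -1.8]
gripper_width: 0.0552
grip_force: 43.1
```

```bash
cat > held.py <<'E'
import sys;from h import *;from workcell import bot,camera
n,dz=sys.argv[1],float(sys.argv[2])/1e3
s=bot.observe();c=camera("wrist");z=s["tool_pos"][2]+dz
p,h=blob(c,n,fproj(c,s["tool_pos"]),75);P=plane(fray(c,p),z);D=(P-s["tool_pos"])*1e3;yw=s["ee_rot"][2]
q=np.array([plane(fray(c,v[0]),z)[:2] for v in h]);print("t",s["time_s"],"tcp",s["tool_pos"].round(4),"part-tcp world",D.round(1),"px",p.round(),"size",(np.ptp(q,0)*1e3).round(1))
G=np.array([630,-121.5]);T=G-D[:2]-s["tool_pos"][:2]*1e3;print("tool move to post",round(T[0]*np.cos(yw)+T[1]*np.sin(yw),1),round(T[0]*np.sin(yw)-T[1]*np.cos(yw),1))
E
python3 held.py red 2
```

```text
t 10.4 tcp [0.4431 0.0174 0.113 ] part-tcp world [-3.3  1.1  2. ] px [319. 300.] size [62.1 58.6]
tool move to post -229.0 -57.7
```

>>> drive_tool --increments '[{"delta_pos": [-45.6,-11.6,-6],"turn": 0,"grip": 255},{"delta_pos": [-45.6,-11.6,-6],"turn": 0,"grip": 255},{"delta_pos": [-45.6,-11.6,0],"turn": 0,"grip": 255},{"delta_pos": [-45.6,-11.6,0],"turn": 0,"grip": 255},{"delta_pos": [-45.6,-11.6,0],"turn": 0,"grip": 255}]'

```text
time_s: 10.95
tool_pos: [0.6315, -0.1243, 0.1212]
ee_rot: [-3.141, -0.003, 2.753]
force: [0.3, -0.2, -1.4]
gripper_width: 0.0552
grip_force: 43.1
```

>>> drive_tool --increments '[{"delta_pos": [0,0,0],"turn": 0,"grip": 255},{"delta_pos": [0,0,10],"turn": 0,"grip": 255},{"delta_pos": [0,0,14],"turn": 0,"grip": 255},{"delta_pos": [0,0,0],"turn": 0,"grip": 255},{"delta_pos": [0,0,0],"turn": 0,"grip": 255}]'

```text
time_s: 11.45
tool_pos: [0.6301, -0.1223, 0.0985]
ee_rot: [-3.142, -0.002, 2.754]
force: [-0.1, -0.5, -1.4]
gripper_width: 0.0548
grip_force: 43.1
```

```bash
python3 chk.py pics/c3.png
```

```text
[ 0.6301 -0.1223  0.0985] [-3.142e+00 -2.000e-03  2.754e+00]
```

View pics/c3.png

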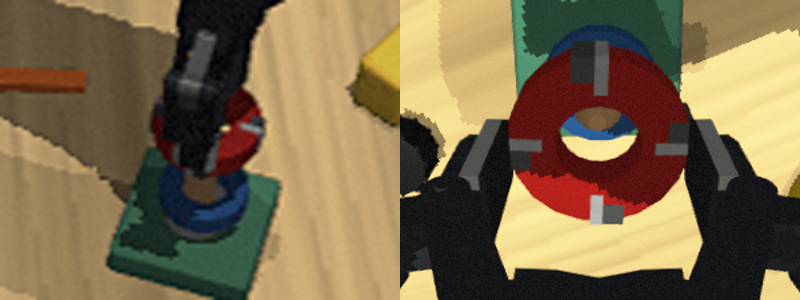

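The blue ring sits on the post, and the tip at (597,118) shows in the red bore, laterally centred. I'll lower it.

>>> drive_tool --increments '[{"delta_pos": [-0.5,0,10],"turn": 0,"grip": 255},{"delta_pos": [0,0,12],"turn": 0,"grip": 255},{"delta_pos": [0,0,10],"turn": 0,"grip": 255},{"delta_pos": [0,0,4],"turn": 0,"grip": 255},{"delta_pos": [0,0,0],"turn": 0,"grip": 255}]'

```text
time_s: 12.05
tool_pos: [0.6309, -0.1235, 0.0623]
ee_rot: [-3.141, -0.002, 2.753]
force: [0.2, 0.2, -1.7]
gripper_width: 0.055
grip_force: 43.1
```

>>> drive_tool --increments '[{"delta_pos": [0,0,1],"turn": 0,"grip": 255},{"delta_pos": [0,0,1],"turn": 0,"grip": 255},{"delta_pos": [0,0,0],"turn": 0,"grip": 255}]'

```text
time_s: 12.35
tool_pos: [0.6317, -0.1237, 0.0617]
ee_rot: [3.141, 0.0, 2.753]
force: [-0.7, -0.6, -1.8]
gripper_width: 0.0548
grip_force: 43.1
```

>>> drive_tool --increments '[{"delta_pos": [0,0,1],"turn": 0,"grip": 255},{"delta_pos": [0,0,0],"turn": 0,"grip": 255}]'

```text
time_s: 12.55
tool_pos: [0.6316, -0.1236, 0.0605]
ee_rot: [3.141, 0.0, 2.753]
force: [0.3, 0.9, -1.1]
gripper_width: 0.0553
grip_force: 43.1
```

>>> drive_tool --increments '[{"delta_pos": [0,0,1],"turn": 0,"grip": 255},{"delta_pos": [0,0,0],"turn": 0,"grip": 255}]'

```text
time_s: 12.75
tool_pos: [0.6315, -0.1236, 0.0594]
ee_rot: [3.142, -0.0, 2.753]
force: [-0.6, -0.8, -1.2]
gripper_width: 0.0551
grip_force: 43.1
```

>>> drive_tool --increments '[{"delta_pos": [0,0,1],"turn": 0,"grip": 255},{"delta_pos": [0,0,0],"turn": 0,"grip": 255}]'

```text
time_s: 12.95
tool_pos: [0.6315, -0.1236, 0.0583]
ee_rot: [-3.142, -0.0, 2.753]
force: [-0.2, -0.2, -1.5]
gripper_width: 0.0552
grip_force: 43.1
```

>>> drive_tool --increments '[{"delta_pos": [0,0,1],"turn": 0,"grip": 255},{"delta_pos": [0,0,0],"turn": 0,"grip": 255}]'

```text
time_s: 13.15
tool_pos: [0.6315, -0.1236, 0.0573]
ee_rot: [-3.142, -0.0, 2.753]
force: [0.2, -0.3, -1.8]
gripper_width: 0.0552
grip_force: 43.1
```

>>> drive_tool --increments '[{"delta_pos": [0,0,0.7],"turn": 0,"grip": 255},{"delta_pos": [0,0,0],"turn": 0,"grip": 255}]'

```text
time_s: 13.35
tool_pos: [0.6316, -0.1236, 0.0571]
ee_rot: [3.141, 0.0, 2.753]
force: [-1.3, 0.4, 1.8]
gripper_width: 0.0551
grip_force: 43.6
```

Contact at z 57.1. I'll release and go to the brass spacer.

>>> drive_tool --increments '[{"delta_pos": [0,0,0],"turn": 0,"grip": 60},{"delta_pos": [0,0,0],"turn": 0,"grip": 40},{"delta_pos": [0,0,0],"turn": 0,"grip": 20},{"delta_pos": [0,0,0],"turn": 0,"grip": 10}]'

```text
time_s: 13.75
tool_pos: [0.6316, -0.1237, 0.0567]
ee_rot: [3.142, 0.0, 2.753]
force: [-0.3, 0.2, 0.2]
gripper_width: 0.082
grip_force: 0.0
```

>>> drive_tool --increments '[{"delta_pos": [0,0,-20],"turn": 0,"grip": 10},{"delta_pos": [0,0,-35],"turn": 0,"grip": 0},{"delta_pos": [0,0,-40],"turn": 0,"grip": 0},{"delta_pos": [41,25.5,0],"turn": 0,"grip": 0},{"delta_pos": [41,25.5,0],"turn": 0,"grip": 0}]'

```text
time_s: 14.25
tool_pos: [0.5754, -0.046, 0.1531]
ee_rot: [3.141, 0.003, 2.75]
force: [-0.8, 2.0, -0.9]
gripper_width: 0.0853
grip_force: 0.0
```

>>> drive_tool --increments '[{"delta_pos": [41,25.5,0],"turn": 0,"grip": 0},{"delta_pos": [41,25.5,0],"turn": 0,"grip": 0},{"delta_pos": [41,25.5,15],"turn": 0,"grip": 0},{"delta_pos": [41,25.5,25],"turn": 0,"grip": 0},{"delta_pos": [0,0,0],"turn": 0,"grip": 0}]'

```text
time_s: 14.75
tool_pos: [0.4594, 0.1125, 0.1117]
ee_rot: [-3.14, -0.006, 2.761]
force: [0.5, -0.1, 0.2]
gripper_width: 0.0854
grip_force: 0.0
```

>>> drive_tool --increments '[{"delta_pos": [0,0,0],"turn": 0,"grip": 20},{"delta_pos": [0,0,0],"turn": 0,"grip": 40}]'

```text
time_s: 14.95
tool_pos: [0.4655, 0.1069, 0.1145]
ee_rot: [3.141, 0.001, 2.752]
force: [-0.3, -0.2, 0.9]
gripper_width: 0.0724
grip_force: 0.0
```

```bash
python3 look.py brass 7 462 111 60 pics/w4.png
```

```text
tcp [0.4657 0.1066 0.1145] [3.141e+00 1.000e-03 2.751e+00] 15.0
px [322.2 227.2] pos [461.7 111.    7. ] diam [86.9 84.6]
circ [463.3 110.2] 43.8
tool d 5.3 2.5
```

View pics/w4.png

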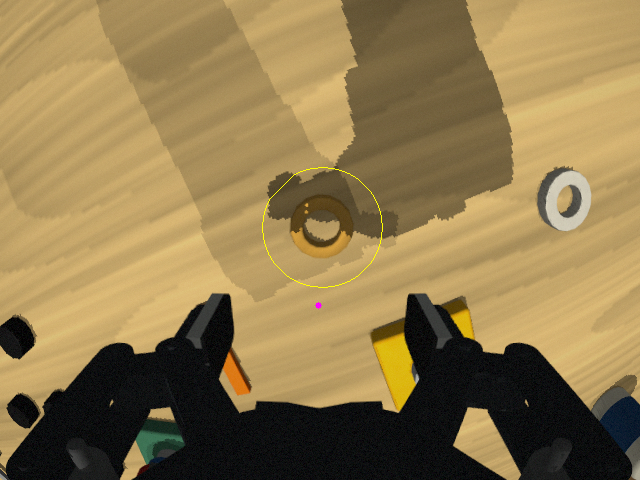

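The colour mask leaked, but the brass ring is centred at (322,227), so its position of (462,111) stands, matching the earlier estimate. I'll correct by (5,2.5) and grasp a little higher, so the fingertips stay above its underside.

>>> drive_tool --increments '[{"delta_pos": [5,2.5,30],"turn": 0,"grip": 50},{"delta_pos": [0,0,35],"turn": 0,"grip": 50},{"delta_pos": [0,0,25],"turn": 0,"grip": 50},{"delta_pos": [0,0,14],"turn": 0,"grip": 50},{"delta_pos": [0,0,3.5],"turn": 0,"grip": 50}]'

```text
time_s: 15.5
tool_pos: [0.4609, 0.1102, 0.0053]
ee_rot: [-3.14, -0.001, 2.75]
force: [-0.0, 1.4, 0.2]
gripper_width: 0.069
grip_force: 0.0
```

>>> drive_tool --increments '[{"delta_pos": [0,0,0],"turn": 0,"grip": 150},{"delta_pos": [0,0,0],"turn": 0,"grip": 255},{"delta_pos": [0,0,0],"turn": 0,"grip": 255},{"delta_pos": [0,0,0],"turn": 0,"grip": 255},{"delta_pos": [0,0,0],"turn": 0,"grip": 255}]'

```text
time_s: 16.0
tool_pos: [0.4618, 0.1116, 0.0075]
ee_rot: [3.14, 0.002, 2.752]
force: [-0.5, -2.3, 7.1]
gripper_width: 0.0409
grip_force: 41.0
```

>>> drive_tool --increments '[{"delta_pos": [0,0,-20],"turn": 0,"grip": 255},{"delta_pos": [0,0,-40],"turn": 0,"grip": 255},{"delta_pos": [0,0,-45],"turn": 0,"grip": 255},{"delta_pos": [0,0,0],"turn": 0,"grip": 255},{"delta_pos": [0,0,0],"turn": 0,"grip": 255}]'

```text
time_s: 16.5
tool_pos: [0.4613, 0.1127, 0.1126]
ee_rot: [3.139, 0.001, 2.754]
force: [-0.5, 0.3, -0.5]
gripper_width: 0.041
grip_force: 41.0
```

Run:
```python
from h import *;from workcell import bot,camera
s=bot.observe();c=camera("wrist");w=camera("side");u,v=proj(w,s["tool_pos"]).astype(int);im=c["image"].copy()
cv2.circle(im,tuple(int(x) for x in fproj(c,s["tool_pos"])),2,(255,0,255),-1)
a=cv2.resize(w["image"][v-50:v+40,u-60:u+60],(400,300),interpolation=2)
cv2.imwrite("pics/g3.png",np.hstack([a,cv2.resize(im[200:425,170:470],(400,300),interpolation=2)]))
```

```text
(no output)
```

View pics/g3.png

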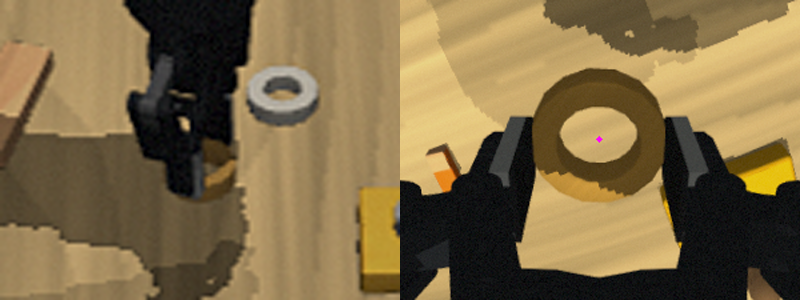

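The brass spacer is held centred and level; the TCP dot at (599,139) lies inside its bore. I'll move to the post.

>>> drive_tool --increments '[{"delta_pos": [-41.2,-25.6,-8],"turn": 0,"grip": 255},{"delta_pos": [-41.2,-25.6,0],"turn": 0,"grip": 255},{"delta_pos": [-41.2,-25.6,0],"turn": 0,"grip": 255},{"delta_pos": [-41.2,-25.6,0],"turn": 0,"grip": 255},{"delta_pos": [-41.2,-25.6,0],"turn": 0,"grip": 255}]'

```text
time_s: 17.1
tool_pos: [0.6029, -0.0862, 0.1174]
ee_rot: [-3.141, -0.003, 2.753]
force: [0.9, 0.1, -1.3]
gripper_width: 0.0412
grip_force: 41.0
```

>>> drive_tool --increments '[{"delta_pos": [-41.2,-25.6,0],"turn": 0,"grip": 255},{"delta_pos": [0,0,0],"turn": 0,"grip": 255},{"delta_pos": [0,0,0],"turn": 0,"grip": 255},{"delta_pos": [0,0,0],"turn": 0,"grip": 255},{"delta_pos": [0,0,0],"turn": 0,"grip": 255}]'

```text
time_s: 17.6
tool_pos: [0.6307, -0.1221, 0.1187]
ee_rot: [3.141, -0.002, 2.755]
force: [0.4, -0.1, -0.3]
gripper_width: 0.041
grip_force: 41.0
```

```bash
python3 held.py brass 0
```

```text
t 17.6 tcp [ 0.6307 -0.1221  0.1187] part-tcp world [ 4.3 -1.8  0. ] px [319. 315.] size [68.5 53.5]
tool move to post 5.6 0.3
```

>>> drive_tool --increments '[{"delta_pos": [-0.8,-0.6,10],"turn": 0,"grip": 255},{"delta_pos": [0,0,12],"turn": 0,"grip": 255},{"delta_pos": [0,0,8],"turn": 0,"grip": 255},{"delta_pos": [0,0,4],"turn": 0,"grip": 255},{"delta_pos": [0,0,0],"turn": 0,"grip": 255}]'

```text
time_s: 18.15
tool_pos: [0.6313, -0.1247, 0.0844]
ee_rot: [-3.141, -0.002, 2.753]
force: [0.0, -0.6, -0.7]
gripper_width: 0.0405
grip_force: 41.0
```

>>> drive_tool --increments '[{"delta_pos": [0,0,4],"turn": 0,"grip": 255},{"delta_pos": [0,0,3],"turn": 0,"grip": 255},{"delta_pos": [0,0,1],"turn": 0,"grip": 255},{"delta_pos": [0,0,0],"turn": 0,"grip": 255},{"delta_pos": [0,0,0],"turn": 0,"grip": 255}]'

```text
time_s: 18.65
tool_pos: [0.632, -0.125, 0.0776]
ee_rot: [3.141, 0.0, 2.753]
force: [-0.9, 0.6, -1.1]
gripper_width: 0.0408
grip_force: 41.0
```

>>> drive_tool --increments '[{"delta_pos": [0,0,1],"turn": 0,"grip": 255},{"delta_pos": [0,0,0],"turn": 0,"grip": 255}]'

```text
time_s: 18.85
tool_pos: [0.6319, -0.1248, 0.0764]
ee_rot: [3.141, 0.0, 2.753]
force: [-0.2, 0.1, -1.7]
gripper_width: 0.0411
grip_force: 41.0
```

>>> drive_tool --increments '[{"delta_pos": [0,0,1],"turn": 0,"grip": 255},{"delta_pos": [0,0,0],"turn": 0,"grip": 255}]'

```text
time_s: 19.05
tool_pos: [0.6318, -0.1248, 0.0753]
ee_rot: [-3.142, -0.0, 2.753]
force: [1.1, -0.4, -1.2]
gripper_width: 0.041
grip_force: 41.0
```

>>> drive_tool --increments '[{"delta_pos": [0.4,1,1],"turn": 0,"grip": 255},{"delta_pos": [0,0,0],"turn": 0,"grip": 255}]'

```text
time_s: 19.25
tool_pos: [0.6318, -0.1235, 0.0743]
ee_rot: [3.142, -0.0, 2.753]
force: [0.3, 0.1, -1.9]
gripper_width: 0.0411
grip_force: 41.0
```

>>> drive_tool --increments '[{"delta_pos": [0,0,1],"turn": 0,"grip": 255},{"delta_pos": [0,0,0],"turn": 0,"grip": 255}]'

```text
time_s: 19.45
tool_pos: [0.6318, -0.1237, 0.0733]
ee_rot: [-3.142, -0.0, 2.753]
force: [-0.1, -0.3, -0.9]
gripper_width: 0.0413
grip_force: 41.0
```

>>> drive_tool --increments '[{"delta_pos": [0,0,0.7],"turn": 0,"grip": 255},{"delta_pos": [0,0,0],"turn": 0,"grip": 255}]'

```text
time_s: 19.65
tool_pos: [0.6319, -0.1238, 0.0727]
ee_rot: [3.142, 0.0, 2.753]
force: [-0.4, -0.7, -0.6]
gripper_width: 0.0412
grip_force: 41.0
```

>>> drive_tool --increments '[{"delta_pos": [0,0,0.5],"turn": 0,"grip": 255},{"delta_pos": [0,0,0],"turn": 0,"grip": 255}]'

```text
time_s: 19.85
tool_pos: [0.632, -0.1239, 0.0727]
ee_rot: [3.141, 0.0, 2.753]
force: [-1.4, 1.2, 3.3]
gripper_width: 0.0409
grip_force: 41.5
```

>>> drive_tool --increments '[{"delta_pos": [0,0,0.4],"turn": 0,"grip": 255},{"delta_pos": [0,0,0],"turn": 0,"grip": 255}]'

```text
time_s: 20.05
tool_pos: [0.632, -0.1239, 0.0726]
ee_rot: [3.141, 0.0, 2.753]
force: [-2.6, 0.8, 6.8]
gripper_width: 0.0409
grip_force: 41.8
```

Contact at 72.7, as predicted. I'll release and go to the cap.

>>> drive_tool --increments '[{"delta_pos": [0,0,0],"turn": 0,"grip": 110},{"delta_pos": [0,0,0],"turn": 0,"grip": 70},{"delta_pos": [0,0,0],"turn": 0,"grip": 50},{"delta_pos": [0,0,0],"turn": 0,"grip": 50}]'

```text
time_s: 20.45
tool_pos: [0.6318, -0.1238, 0.0717]
ee_rot: [-3.142, -0.0, 2.753]
force: [0.0, 0.6, 0.8]
gripper_width: 0.0688
grip_force: 0.0
```

>>> drive_tool --increments '[{"delta_pos": [0,0,-20],"turn": 0,"grip": 50},{"delta_pos": [0,0,-30],"turn": 0,"grip": 50},{"delta_pos": [0,0,-30],"turn": 0,"grip": 50},{"delta_pos": [3.2,-43,0],"turn": 0,"grip": 50},{"delta_pos": [3.2,-43,0],"turn": 0,"grip": 50}]'

```text
time_s: 20.95
tool_pos: [0.5942, -0.2005, 0.1528]
ee_rot: [3.141, 0.002, 2.757]
force: [-0.4, -2.0, -0.2]
gripper_width: 0.0685
grip_force: 0.0
```

>>> drive_tool --increments '[{"delta_pos": [3.2,-43,0],"turn": 0,"grip": 50},{"delta_pos": [3.2,-43,10],"turn": 0,"grip": 50},{"delta_pos": [3.2,-43,30],"turn": 0,"grip": 50},{"delta_pos": [0,0,0],"turn": 0,"grip": 50},{"delta_pos": [0,0,0],"turn": 0,"grip": 50}]'

```text
time_s: 21.45
tool_pos: [0.5353, -0.3159, 0.1126]
ee_rot: [-3.141, -0.002, 2.75]
force: [0.7, 0.3, 0.2]
gripper_width: 0.0688
grip_force: 0.0
```

```bash
python3 look.py black 12 535.5 -317 50 pics/w5.png
```

```text
tcp [ 0.5367 -0.3145  0.1131] [ 3.141 -0.     2.752] 21.5
px [316.1 238.7] pos [ 535.3 -318.    12. ] diam [44.1 40.9]
circ [ 535.7 -318.3] 22.7
tool d -0.1 -3.7
```

>>> drive_tool --increments '[{"delta_pos": [0,-3,30],"turn": 0,"grip": 60},{"delta_pos": [0,0,35],"turn": 0,"grip": 60},{"delta_pos": [0,0,24],"turn": 0,"grip": 60},{"delta_pos": [0,0,12],"turn": 0,"grip": 60},{"delta_pos": [0,0,1],"turn": 0,"grip": 60}]'

```text
time_s: 22.0
tool_pos: [0.5357, -0.316, 0.0103]
ee_rot: [3.141, -0.002, 2.755]
force: [-0.2, 0.1, 0.3]
gripper_width: 0.0652
grip_force: 0.0
```

>>> drive_tool --increments '[{"delta_pos": [0,0,0],"turn": 0,"grip": 150},{"delta_pos": [0,0,0],"turn": 0,"grip": 255},{"delta_pos": [0,0,0],"turn": 0,"grip": 255},{"delta_pos": [0,0,0],"turn": 0,"grip": 255},{"delta_pos": [0,0,0],"turn": 0,"grip": 255}]'

```text
time_s: 22.5
tool_pos: [0.5366, -0.3179, 0.0131]
ee_rot: [3.141, 0.003, 2.753]
force: [-0.7, 1.0, 6.5]
gripper_width: 0.0362
grip_force: 40.0
```

>>> drive_tool --increments '[{"delta_pos": [0,0,-20],"turn": 0,"grip": 255},{"delta_pos": [0,0,-45],"turn": 0,"grip": 255},{"delta_pos": [0,0,-45],"turn": 0,"grip": 255},{"delta_pos": [0,0,0],"turn": 0,"grip": 255},{"delta_pos": [0,0,0],"turn": 0,"grip": 255}]'

```text
time_s: 23.0
tool_pos: [0.5363, -0.3179, 0.1232]
ee_rot: [3.141, 0.004, 2.753]
force: [-0.8, 0.3, -1.6]
gripper_width: 0.036
grip_force: 40.2
```

Run:
```python
from h import *;from workcell import bot,camera
s=bot.observe();c=camera("wrist");tp=s["tool_pos"];print(tp.round(4),s["ee_rot"].round(3),s["gripper_width"])
im=c["image"];w=camera("side");u,v=proj(w,tp).astype(int)
a=cv2.resize(w["image"][v-50:v+40,u-60:u+60],(400,300),interpolation=2)
b=cv2.convertScaleAbs(cv2.resize(im[200:425,170:470],(400,300),interpolation=2),alpha=2.2)
cv2.imwrite("pics/g4.png",np.hstack([a,b]))
sc=camera("scene")
for cn,cc in(("scene",sc),("side",w)):
    # old spot of cap must now be empty
    u,v=proj(cc,(.5355,-.317,.006)).astype(int);print(cn,"spot",cc["image"][v-4:v+5,u-4:u+5].mean((0,1)).round())
# stack check: ring centroid at its stack height
for n,z,r in(("blue",.042,26),("red",.057,28)):
    for cn,cc in(("scene",sc),("side",w)):
        p,h=blob(cc,n,proj(cc,(.63,-.1215,z)),r);print(n,cn,(plane(ray(cc,p),z)*1e3).round(1),proj(cc,(.63,-.1215,z)).round(),p.round())
u,v=proj(sc,(.63,-.1215,.06)).astype(int);A=cv2.resize(sc["image"][v-45:v+45,u-60:u+60],(400,300),interpolation=2)
u,v=proj(w,(.63,-.1215,.06)).astype(int);B=cv2.resize(w["image"][v-45:v+45,u-60:u+60],(400,300),interpolation=2)
cv2.imwrite("pics/st.png",np.vstack([np.hstack([A,B]),np.hstack([a,b])]))
```

```text
[ 0.5363 -0.3179  0.1232] [3.141 0.004 2.753] 0.03601381296922717
scene spot [ 95. 132. 156.]
side spot [ 85. 123. 146.]
blue scene [ 647.3 -103.1   42. ] [227. 220.] [223. 231.]
blue side [ 634.1 -147.    42. ] [367. 272.] [371. 283.]
red scene [ 651.2 -113.2   57. ] [226. 214.] [217. 222.]
red side [ 630.6 -139.1   57. ] [368. 267.] [369. 274.]
```

The cap's old spot is empty and the cap is in the grip, 36 mm wide (readings run about 3 mm low). I'll move over the post.

>>> drive_tool --increments '[{"delta_pos": [-3,43.2,-5],"turn": 0,"grip": 255},{"delta_pos": [-3,43.2,0],"turn": 0,"grip": 255},{"delta_pos": [-3,43.2,0],"turn": 0,"grip": 255},{"delta_pos": [-3,43.2,0],"turn": 0,"grip": 255},{"delta_pos": [-3,43.2,0],"turn": 0,"grip": 255}]'

```text
time_s: 23.65
tool_pos: [0.6309, -0.1217, 0.1249]
ee_rot: [-3.141, -0.002, 2.753]
force: [0.7, 0.0, -0.2]
gripper_width: 0.0363
grip_force: 40.2
```

>>> drive_tool --increments '[{"delta_pos": [0,0,5],"turn": 0,"grip": 255},{"delta_pos": [0,0,8],"turn": 0,"grip": 255},{"delta_pos": [0,0,5],"turn": 0,"grip": 255},{"delta_pos": [0,0,0],"turn": 0,"grip": 255},{"delta_pos": [0,0,0],"turn": 0,"grip": 255}]'

```text
time_s: 24.15
tool_pos: [0.6305, -0.1249, 0.1081]
ee_rot: [-3.141, -0.001, 2.75]
force: [-1.4, -0.0, -0.4]
gripper_width: 0.0364
grip_force: 40.2
```

>>> drive_tool --increments '[{"delta_pos": [-0.5,1,4],"turn": 0,"grip": 255},{"delta_pos": [0,0,4],"turn": 0,"grip": 255},{"delta_pos": [0,0,3],"turn": 0,"grip": 255},{"delta_pos": [0,0,0],"turn": 0,"grip": 255},{"delta_pos": [0,0,0],"turn": 0,"grip": 255}]'

```text
time_s: 24.65
tool_pos: [0.6319, -0.1227, 0.0972]
ee_rot: [-3.142, -0.0, 2.753]
force: [0.2, -0.5, -0.3]
gripper_width: 0.0358
grip_force: 40.2
```

>>> drive_tool --increments '[{"delta_pos": [0,0,1],"turn": 0,"grip": 255},{"delta_pos": [0,0,0],"turn": 0,"grip": 255}]'

```text
time_s: 24.85
tool_pos: [0.632, -0.1226, 0.0963]
ee_rot: [3.142, 0.0, 2.753]
force: [0.5, -0.5, -0.3]
gripper_width: 0.0357
grip_force: 40.2
```

>>> drive_tool --increments '[{"delta_pos": [0,0,1],"turn": 0,"grip": 255},{"delta_pos": [0,0,0],"turn": 0,"grip": 255}]'

```text
time_s: 25.05
tool_pos: [0.6319, -0.1226, 0.0952]
ee_rot: [3.142, -0.0, 2.753]
force: [-0.3, 0.2, 0.3]
gripper_width: 0.0362
grip_force: 40.2
```

>>> drive_tool --increments '[{"delta_pos": [0,-0.8,1],"turn": 0,"grip": 255},{"delta_pos": [0,0,0],"turn": 0,"grip": 255}]'

```text
time_s: 25.25
tool_pos: [0.6315, -0.1236, 0.0942]
ee_rot: [-3.141, -0.0, 2.753]
force: [-0.1, -0.0, -0.4]
gripper_width: 0.036
grip_force: 40.2
```

>>> drive_tool --increments '[{"delta_pos": [0,0,1],"turn": 0,"grip": 255},{"delta_pos": [0,0,0],"turn": 0,"grip": 255}]'

```text
time_s: 25.45
tool_pos: [0.6316, -0.1234, 0.0932]
ee_rot: [3.142, -0.0, 2.753]
force: [-0.3, -0.4, -0.7]
gripper_width: 0.0362
grip_force: 40.2
```

>>> drive_tool --increments '[{"delta_pos": [0,0,0.8],"turn": 0,"grip": 255},{"delta_pos": [0,0,0],"turn": 0,"grip": 255}]'

```text
time_s: 25.65
tool_pos: [0.6316, -0.1234, 0.0924]
ee_rot: [-3.142, -0.0, 2.753]
force: [-0.9, -0.6, -0.7]
gripper_width: 0.0358
grip_force: 40.2
```

>>> drive_tool --increments '[{"delta_pos": [0,0,0.6],"turn": 0,"grip": 255},{"delta_pos": [0,0,0],"turn": 0,"grip": 255}]'

```text
time_s: 25.85
tool_pos: [0.6317, -0.1234, 0.0921]
ee_rot: [3.141, 0.0, 2.753]
force: [-0.1, 0.8, 2.3]
gripper_width: 0.0361
grip_force: 40.5
```

>>> drive_tool --increments '[{"delta_pos": [0,0,0.5],"turn": 0,"grip": 255},{"delta_pos": [0,0,0],"turn": 0,"grip": 255}]'

```text
time_s: 26.05
tool_pos: [0.6319, -0.1235, 0.0921]
ee_rot: [3.141, 0.001, 2.753]
force: [-1.4, 0.4, 6.2]
gripper_width: 0.0361
grip_force: 40.9
```

The cap rests at 92.1 against the predicted 92. I'll release, retreat and verify.

>>> drive_tool --increments '[{"delta_pos": [0,0,0],"turn": 0,"grip": 120},{"delta_pos": [0,0,0],"turn": 0,"grip": 80},{"delta_pos": [0,0,0],"turn": 0,"grip": 40},{"delta_pos": [0,0,0],"turn": 0,"grip": 20},{"delta_pos": [0,0,0],"turn": 0,"grip": 20}]'

```text
time_s: 26.55
tool_pos: [0.6316, -0.1234, 0.0913]
ee_rot: [-3.142, -0.0, 2.753]
force: [0.8, 0.8, 1.4]
gripper_width: 0.0791
grip_force: 0.0
```

>>> drive_tool --increments '[{"delta_pos": [0,0,-20],"turn": 0,"grip": 20},{"delta_pos": [0,0,-40],"turn": 0,"grip": 20},{"delta_pos": [0,0,-40],"turn": 0,"grip": 20},{"delta_pos": [40,0,-20],"turn": 0,"grip": 20},{"delta_pos": [45,0,0],"turn": 0,"grip": 20}]'

```text
time_s: 27.05
tool_pos: [0.5544, -0.0922, 0.2142]
ee_rot: [3.14, 0.006, 2.752]
force: [-0.3, 0.8, 1.0]
gripper_width: 0.0786
grip_force: 0.0
```

>>> drive_tool --increments '[{"delta_pos": [45,0,0],"turn": 0,"grip": 20},{"delta_pos": [45,0,0],"turn": 0,"grip": 20},{"delta_pos": [0,0,0],"turn": 0,"grip": 20},{"delta_pos": [0,0,0],"turn": 0,"grip": 20}]'

```text
time_s: 27.45
tool_pos: [0.4696, -0.0563, 0.212]
ee_rot: [3.14, 0.001, 2.754]
force: [0.5, 0.3, -0.6]
gripper_width: 0.0786
grip_force: 0.0
```

Run:
```python
from h import *;from workcell import bot,camera
o=[]
for n in("scene","side"):
    c=camera(n);u,v=proj(c,(.63,-.1215,.06)).astype(int);a=c["image"]
    o.append(cv2.resize(a[v-45:v+45,u-60:u+60],(400,300),interpolation=2))
    o.append(cv2.resize(a,(400,300)))
cv2.imwrite("pics/fin.png",np.vstack([np.hstack(o[:2]),np.hstack(o[2:])]))
```

```text
(no output)
```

View pics/fin.png

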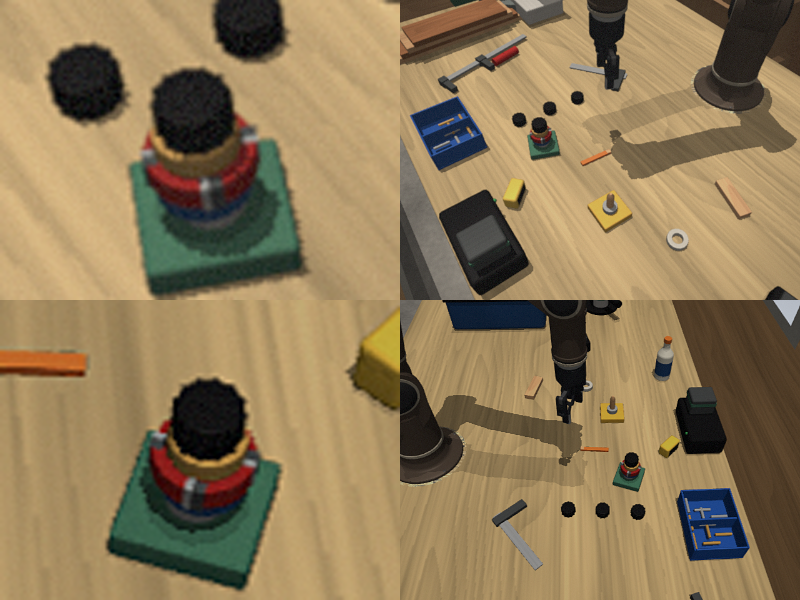

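The picture shows the stack at (195,150) and (207,450): blue, red, brass, black, sitting flat. The spare at (677,239) is untouched, the yellow post is empty, and the other three caps are in place.

```bash
python3 -c "
from workcell import order
print(order.close_job())"
```

```text
the job is handed in; nothing more can be done
None
```

The kit is on the green post in order (blue collar, red cutter head, brass spacer, black cap on top, open side down), each part carried down to contact before release; the white spare collar was not touched, and the job is handed in.

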